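# Close the storage jars

## Robot

A 6-joint arm with a two-finger parallel gripper is mounted at the origin on a cart in front of the work surface, level with it; the furniture and walls round the work are solid. World frame = base frame: x ahead of the robot, y to its left, z up, the work surface at z = 0. Lengths are in m, angles in degrees, forces in N, time in s.
With the tool pointing down it reaches from about 0.25 to 0.725 m from the base axis. Payload 9.7 kg.
Tool frame: the origin (TCP) lies where the fingers leave the gripper's body, on its centre line; the fingertips stand 73 mm ahead of it and the grasp point (between the pads) lies 54 mm ahead of it; z points along the fingers, y is the line along which they close (so a half turn about z gives the same grasp; the last joint's range is limited). The gripper opens to 85 mm and grips with 20 to 120 N. Pads are 22 mm wide; open, the fingers measure 114 mm over their backs; the gripper's body (76 mm by 85 mm) begins 54 mm behind the grasp point. The pads swing forward as they close: fully open they stand 13 mm farther back than shut.
Start: joints at [-63.426, 4.979, 10.078, 95.1, 0, 90], TCP at [0.246, -0.492, 0.304] pointing down, gripper open.
Joint ranges: [-179.16, 179.16], [-48.56, 103.87], [-65.8, 70.77], [-126.05, 130.52], [-82.76, 87.17], [-180, 180]. Speed limits (degrees/s): [127.2, 127.2, 147.25, 180, 180, 180].

## Interface

Orientations are given as [roll, pitch, yaw] about the fixed x, y, z axes, in that order (R = Rz(yaw) Ry(pitch) Rx(roll)).
In Python, from workcell import sensors, imaging, bot gives the robot as it stands.
- The arm moves only by the tool apply_moves, never from a script. Its argument "rows" is a list of rows, each a list of 3 entries, a list of its own where there are three numbers: the shift along the tool's x, y, z in units of 10 cm (1.0 is 10 cm), then the turn, a rotation vector about the tool's x, y, z in units of 30 degrees (1.0 is 30 degrees), then the opening, from 0 (shut) to 1 (fully open). A call has 1 to 20 rows; each row is the pose to reach, as a shift and turn from the pose commanded when the call began, along the tool's axes at that moment; what a row does not reach only later rows make up. A row lasts 1/10 s, in which the tool goes at most 50 mm and 8.59 degrees, less where a joint would pass 70% of its speed; a pose out of reach is approached as far as the arm can. A call with a number of a shift or a turn outside -1 to 1 is refused whole. A call with a gripper value outside its range is refused whole. The fingers move at their own pace and stop on an object; "force" is the grip in N (left out, the last holds). Time passes only in rows, so rows that repeat a pose let the fingers close. It gives the time, the measured TCP pose, the force, the opening and the grip force at its end, in the units of the state.
- sensors.get_obs(): the state, without advancing time (a new reading comes with each control period).
- imaging.camera(name): name is "scene" or "top"; returns (picture, depth): 420x560x3 uint8, red, green, blue; 420x560 float32, m along the optical axis (not along the pixel's ray), 0 where there is no reading.
- imaging.get_calibration(name): a dict with "intrinsics" (3x3 intrinsics, pixels), "world_from_camera" (4x4, takes a point from camera to world coordinates). Camera axes: x right, y down, z forward; pixel columns grow to the right and rows downward; lengths in m; the calibration is good to about 2 mm. A picture is of the moment at which its call begins. get_calibration takes no time and is no camera call.
- bot.job_done(): hands the job in; it is judged then, once.
The state is a dict: "time": time; "q": joint angles; "qd": joint speeds; "joint_efforts": joint torques, N m; "ee_pos": TCP position; "tcp_rot": TCP orientation; "wrist_force": force on the tool from outside, world axes, zero at the start; "torque": the same for the moment, N m; "opening": finger opening in m; "grasp_force": force on a finger pad.
Only numpy, scipy, OpenCV 4.12 (cv2) and the standard library are available. Lean on these libraries where they do the work, as an engineer would, in place of code of your own. Each camera call takes 0.05 s, during which the arm holds its last target. There are 200 camera calls.

## Task

Put the lids back on the three open storage jars: each wooden lid, held by its knob, goes onto the jar of its own size so that it lies flat and fully home on the rim with its plug inside the mouth. Let every jar stay upright where it stands, and leave the burner cap, the tea light, the matchbox and the teaspoon alone.

Things in the scene. Friction and masses are not known exactly. Their poses are not given: they have to be found in the camera images.
- jar_small: the smallest of three white ceramic storage jars, open at the top, loose, standing on the worktop: a straight cylinder of 54 mm outer diameter and 46 mm height with a 5 mm wall, mouth 44 mm wide. Origin at the centre of its underside, z up to the rim at 46 mm. Its lid is the smallest one. A wall cabinet hangs 0.44 m above the worktop from x = 0.57 on
- lid_small_knob (a point): the smallest of three dark wooden lids, lying knob up. From below: round plug 32 mm wide, 8 mm deep, foot bevelled (6 mm of play all round in its jar's mouth); disc 58 mm wide, 9 mm thick; upright round knob 20 mm wide, 30 mm tall. Point: centre of the knob, 32 mm over the plug's underside, 15 over the disc's top, 24 over the face that rests on the rim; z up along the knob. Home on its jar it is 70 mm above the jar's underside
- jar_middle: the middle-sized of three white ceramic storage jars, open at the top, loose, standing on the worktop: a straight cylinder of 72 mm outer diameter and 54 mm height with a 5 mm wall, mouth 62 mm wide. Origin at the centre of its underside, z up to the rim at 54 mm. Its lid is the middle-sized one
- lid_middle_knob (a point): the middle-sized of three dark wooden lids, lying knob up. From below: round plug 50 mm wide, 8 mm deep, foot bevelled (6 mm of play all round in its jar's mouth); disc 76 mm wide, 9 mm thick; upright round knob 20 mm wide, 30 mm tall. Point: centre of the knob, 32 mm over the plug's underside, 15 over the disc's top, 24 over the face that rests on the rim; z up along the knob. Home on its jar it is 78 mm above the jar's underside
- jar_large: the largest of three white ceramic storage jars, open at the top, loose, standing on the worktop: a straight cylinder of 90 mm outer diameter and 62 mm height with a 5 mm wall, mouth 80 mm wide. Origin at the centre of its underside, z up to the rim at 62 mm. Its lid is the largest one. Jars and lids stand mixed in one curved row along y, at least 0.11 m apart
- lid_large_knob (a point): the largest of three dark wooden lids, lying knob up. From below: round plug 68 mm wide, 8 mm deep, foot bevelled (6 mm of play all round in its jar's mouth); disc 94 mm wide, 9 mm thick; upright round knob 20 mm wide, 30 mm tall. Point: centre of the knob, 32 mm over the plug's underside, 15 over the disc's top, 24 over the face that rests on the rim; z up along the knob. Home on its jar it is 86 mm above the jar's underside
- burner_cap: bystander: flat black round burner cap, 57 mm across, 9 mm high, no knob; origin at the centre of its underside, z up
- candle: bystander: tea light in a pale cup, 38 mm across, 15 mm high; origin at the centre of its underside, z up
- match_box: bystander: closed matchbox, 36 x 56 x 16 mm; origin at the centre of its underside, long side along its y, z up
- tea_spoon: bystander: metal teaspoon lying on the worktop, 130 x 27 x 11 mm; origin at the centre of its underside, length along its x
Things that resemble listed ones, but are neither listed nor needed, are in the scene too. What is shaped like the jar_middle but purple is not meant.

How it is judged:
By the outcome, as a careful person would: the job done as asked, in the order asked, and still so for the second after the job is handed in, with the robot touching nothing.
It also fails if it takes over 80 s, if anything falls off the work surface, if the arm or the gripper's body presses on something with over 40 N, if the wrist force passes 120 N, or if a joint passes its speed limit or range.

## Working session

There is one attempt and no reset: what is moved stays moved. The work goes in short steps, Python scripts to look and compute and a tool call to move; the robot and the scene stay as the last step left them, time stands still between calls to the robot, and variables do not carry over. Pictures are saved under pics/ and viewed, at most 14 in all, crops included, and the job is handed in when it is done.

Besides the shell and the picture viewer there is one more tool, called by a JSON object that holds its "method" and its "body", one argument or row to a line. apply_moves: Moves the arm, as the interface text tells. Its arguments: {"type":"object","properties":{"rows":{"type":"array"},"force":{"type":"number"}},"required":["rows"]}

```bash
mkdir -p pics; ls; python3 - <<'E'
from workcell import sensors, imaging, bot
import cv2,numpy as np
print(sensors.get_obs())
for n in("scene","top"):
    p,d=imaging.camera(n); c=imaging.get_calibration(n)
    cv2.imwrite(f"pics/{n}0.png",p[:,:,::-1]); np.savez(f"{n}0.npz",p=p,d=d)
    print(n,c)
E
```

```text
pics
{'time': 0.0, 'q': array([-6.34249761e+01,  5.01339104e+00,  1.00338684e+01,  9.50993006e+01,
       -5.40336957e-05,  9.00003562e+01]), 'qd': array([ 0.03778405,  0.10353833, -0.06893981,  0.07379503,  0.02715446,
        0.01074468]), 'joint_efforts': array([ 1.85251236e-03, -5.20391786e+01,  4.64803827e+01,  1.64413213e-02,
        3.07722974e-05,  4.24608402e-05]), 'ee_pos': array([ 0.2459955 , -0.49177744,  0.30315577]), 'tcp_rot': array([-1.79921177e+02,  5.45237346e-05,  2.65746677e+01]), 'wrist_force': array([-0.24739779,  0.23469863,  0.26139041]), 'torque': array([ 0.01058169, -0.05859646, -0.02982537]), 'grasp_force': 0.0, 'opening': 0.08532397304276684}
scene {'intrinsics': array([[499.923101  ,   0.        , 274.39387982],
       [  0.        , 499.923101  , 206.18619141],
       [  0.        ,   0.        ,   1.        ]]), 'world_from_camera': array([[-0.45480812, -0.36837396,  0.81083303, -0.54952135],
       [-0.89042465,  0.20560183, -0.40604413,  0.52626432],
       [-0.01713267, -0.90665788, -0.42151864,  0.59377669],
       [ 0.        ,  0.        ,  0.        ,  1.        ]])}
top {'intrinsics': array([[434.27398632,   0.        , 278.55303388],
       [  0.        , 434.27398632, 202.21295715],
       [  0.        ,   0.        ,   1.        ]]), 'world_from_camera': array([[-0.01440121, -0.99511449,  0.09767167,  0.40698439],
       [-0.99967893,  0.01636589,  0.01934388, -0.01841406],
       [-0.02084786, -0.09736174, -0.99503068,  1.11008039],
       [ 0.        ,  0.        ,  0.        ,  1.        ]])}
```

View pics/scene0.png

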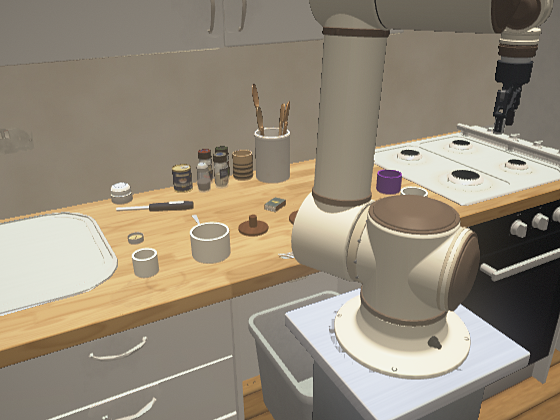

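View pics/top0.png

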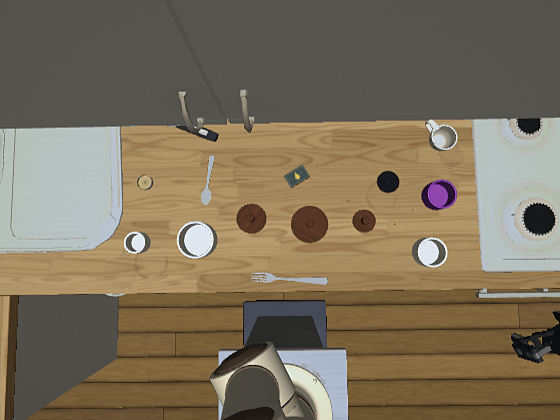

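The top view shows jars: small about (137,242), large (197,239) and middle (431,252). The lids are middle (251,219), large (310,224) and small (364,221). The purple decoy is at (440,194). Next I'll measure them from the rim and disc heights.

```bash
cat > h.py <<'E'
import numpy as np,cv2
from workcell import sensors, imaging, bot
def cloud(n,d):
    c=imaging.get_calibration(n);K=c["intrinsics"];T=c["world_from_camera"]
    v,u=np.mgrid[:420,:560]
    P=np.stack([(u-K[0,2])/K[0,0]*d,(v-K[1,2])/K[1,1]*d,d],-1)
    return P@T[:3,:3].T+T[:3,3]
def blob(W,c,r,zlo,zhi):
    m=(np.hypot(W[...,0]-c[0],W[...,1]-c[1])<r)&(W[...,2]>zlo)&(W[...,2]<zhi)
    P=W[m]
    (x,y),R=cv2.minEnclosingCircle(P[:,:2].astype(np.float32))
    return len(P),np.r_[x,y].round(4),round(2*R,4),P.mean(0).round(4),P[:,2].max().round(4)
ITEMS={"js":(137,242,.046,.054),"jl":(197,239,.062,.09),"jm":(431,252,.054,.072),"lm":(251,219,.017,.076),"ll":(310,224,.017,.094),"ls":(364,221,.017,.058)}
E
python3 - <<'E'
from h import *
z=np.load("top0.npz");W=cloud("top",z["d"])
print(W[265,150],W[200,330])
for k,(u,v,h,D) in ITEMS.items():
    c=W[v,u,:2]
    print(k,W[v,u].round(3),blob(W,c,D/2+.015,h-.006,h+.006))
    if k[0]=="l":print("  knob",blob(W,c,.03,.038,.056))
E
```

```text
[0.36058107 0.33303653 0.00036546] [ 5.19484906e-01 -1.28834192e-01 -4.83916883e-05]
js [0.419 0.366 0.004] (152, array([0.4181, 0.3585]), 0.0546, array([0.4185, 0.3581, 0.0461]), np.float64(0.0517))
jl [0.425 0.211 0.01 ] (261, array([0.4224, 0.2055]), 0.0902, array([0.4221, 0.2062, 0.0623]), np.float64(0.0677))
jm [ 0.384 -0.376  0.011] (226, array([ 0.3844, -0.3635]), 0.072, array([ 0.3836, -0.3635,  0.0539]), np.float64(0.0598))
lm [0.471 0.071 0.046] (637, array([0.4741, 0.0735]), 0.0758, array([0.474 , 0.0729, 0.0178]), np.float64(0.0228))
  knob (52, array([0.4743, 0.0731]), 0.0197, array([0.4741, 0.0729, 0.0472]), np.float64(0.0512))
ll [ 0.457 -0.074  0.047] (1022, array([ 0.4578, -0.0734]), 0.094, array([ 0.4578, -0.0729,  0.0178]), np.float64(0.023))
  knob (51, array([ 0.4578, -0.0727]), 0.0192, array([ 0.4577, -0.0727,  0.0476]), np.float64(0.0514))
ls [ 0.462 -0.205  0.05 ] (352, array([ 0.4642, -0.2103]), 0.0578, array([ 0.4636, -0.2092,  0.0177]), np.float64(0.0226))
  knob (53, array([ 0.4608, -0.2099]), 0.0159, array([ 0.4634, -0.2095,  0.0474]), np.float64(0.0522))
```

All six fit the given sizes and heights. I'll start with the small lid: square up the yaw and go above it.

{"method": "apply_moves", "body": {
  "rows": [
    [[0.25,-0.12,0],[0,0,0.2],0.6],
    [[0.5,-0.25,0],[0,0,0.42],0.6],
    [[0.75,-0.38,0],[0,0,0.65],0.6],
    [[1.0,-0.5,0],[0,0,0.886],0.6],
    [[1.0,-0.5,0],[0,0,0.886],0.6]
  ],
  "force": 40
}}

```text
time: 0.6
ee_pos: [0.3144, -0.4005, 0.3038]
tcp_rot: [-180.0, -0.0, -0.1]
wrist_force: [0.0, 0.2, -0.2]
opening: 0.0511
grasp_force: 0.0
```

{"method": "apply_moves", "body": {
  "rows": [
    [[0.15,-0.2,0.1],[0,0,0],0.6],
    [[0.35,-0.45,0.25],[0,0,0],0.6],
    [[0.55,-0.7,0.4],[0,0,0],0.6],
    [[0.75,-0.95,0.5],[0,0,0],0.6],
    [[0.75,-0.95,0.5],[0,0,0],0.6]
  ]
}}

```text
time: 1.1
ee_pos: [0.3891, -0.3054, 0.252]
tcp_rot: [-179.9, 0.1, 0.2]
wrist_force: [-0.1, 1.0, 0.7]
opening: 0.051
grasp_force: 0.0
```

{"method": "apply_moves", "body": {
  "rows": [
    [[0.15,-0.2,0.1],[0,0,0],0.6],
    [[0.35,-0.45,0.2],[0,0,0],0.6],
    [[0.55,-0.7,0.3],[0,0,0],0.6],
    [[0.75,-0.95,0.4],[0,0,0],0.6],
    [[0.75,-0.95,0.4],[0,0,0],0.6],
    [[0.75,-0.95,0.4],[0,0,0],0.6]
  ]
}}

```text
time: 1.7
ee_pos: [0.4631, -0.2127, 0.2136]
tcp_rot: [180.0, 0.1, 0.1]
wrist_force: [-0.4, -0.1, -0.4]
opening: 0.0515
grasp_force: 0.0
```

{"method": "apply_moves", "body": {
  "rows": [
    [[0,-0.03,0.3],[0,0,0],0.6],
    [[0,-0.03,0.6],[0,0,0],0.6],
    [[0,-0.03,0.9],[0,0,0],0.6],
    [[0,-0.03,1.0],[0,0,0],0.6],
    [[0,-0.03,1.0],[0,0,0],0.6]
  ]
}}

```text
time: 2.2
ee_pos: [0.4622, -0.2101, 0.1132]
tcp_rot: [-180.0, 0.1, -0.1]
wrist_force: [-0.3, -0.6, 0.7]
opening: 0.051
grasp_force: 0.0
```

{"method": "apply_moves", "body": {
  "rows": [
    [[0,0,0.1],[0,0,0],0.6],
    [[0,0,0.19],[0,0,0],0.6],
    [[0,0,0.19],[0,0,0],0.6],
    [[0,0,0.19],[0,0,0],0]
  ]
}}

```text
time: 2.6
ee_pos: [0.4632, -0.2095, 0.0952]
tcp_rot: [180.0, -0.0, -0.0]
wrist_force: [-0.3, -0.3, 0.5]
opening: 0.0381
grasp_force: 0.0
```

{"method": "apply_moves", "body": {
  "rows": [
    [[0,0,0],[0,0,0],0],
    [[0,0,0],[0,0,0],0],
    [[0,0,0],[0,0,0],0],
    [[0,0,0],[0,0,0],0],
    [[0,0,0],[0,0,0],0]
  ]
}}

```text
time: 3.1
ee_pos: [0.4634, -0.2096, 0.0955]
tcp_rot: [180.0, -0.1, -0.0]
wrist_force: [-0.8, 0.0, 5.7]
opening: 0.0185
grasp_force: 39.1
```

{"method": "apply_moves", "body": {
  "rows": [
    [[0,0,-0.1],[0,0,0],0],
    [[0,0,-0.3],[0,0,0],0],
    [[0,0,-0.6],[0,0,0],0],
    [[0,0,-0.9],[0,0,0],0],
    [[0,0,-1.0],[0,0,0],0],
    [[0,0,-1.0],[0,0,0],0]
  ]
}}

```text
time: 3.7
ee_pos: [0.4637, -0.2097, 0.1963]
tcp_rot: [179.9, -0.1, -0.0]
wrist_force: [0.7, -0.8, -0.5]
opening: 0.0185
grasp_force: 39.1
```

```bash
python3 - <<'E'
from h import *
p,d=imaging.camera("scene");cv2.imwrite("pics/s1.png",cv2.resize(p[130:300,230:540,::-1],None,fx=2,fy=2)) 
print(sensors.get_obs()["opening"],sensors.get_obs()["grasp_force"])
p,d=imaging.camera("top");W=cloud("top",d);print(blob(W,(.4635,-.21),.034,.09,.135))
E
```

```text
0.018939102267619915 39.078646302223206
(68, array([ 0.463, -0.202]), 0.0562, array([ 0.4581, -0.1953,  0.1169]), np.float64(0.1308))
```

{"method": "apply_moves", "body": {
  "rows": [
    [[0,-0.1,-0.1],[0,0,0],0],
    [[0,-0.3,-0.2],[0,0,0],0],
    [[0,-0.6,-0.2],[0,0,0],0],
    [[0,-0.95,-0.2],[0,0,0],0]
  ]
}}

```text
time: 4.2
ee_pos: [0.4627, -0.1134, 0.2146]
tcp_rot: [-180.0, 0.1, -0.1]
wrist_force: [1.2, 0.6, -0.6]
opening: 0.0183
grasp_force: 39.1
```

{"method": "apply_moves", "body": {
  "rows": [
    [[0,-0.32,0],[0,0,0],0],
    [[0,-0.64,0],[0,0,0],0],
    [[0,-0.95,0],[0,0,0],0]
  ]
}}

```text
time: 4.5
ee_pos: [0.4624, -0.0176, 0.2145]
tcp_rot: [-180.0, 0.1, 0.0]
wrist_force: [-0.1, 0.3, -0.3]
opening: 0.0186
grasp_force: 39.1
```

{"method": "apply_moves", "body": {
  "rows": [
    [[0,-0.32,0],[0,0,0],0],
    [[0,-0.64,0],[0,0,0],0],
    [[0,-0.95,0],[0,0,0],0]
  ]
}}

```text
time: 4.8
ee_pos: [0.4649, 0.0298, 0.2146]
tcp_rot: [-178.3, 0.1, 2.9]
wrist_force: [0.9, -0.6, -0.2]
opening: 0.0189
grasp_force: 39.2
```

{"method": "apply_moves", "body": {
  "rows": [
    [[-0.05,-0.32,0],[0,0,0],0],
    [[-0.1,-0.64,0],[0,0,0],0],
    [[-0.15,-0.95,0],[0,0,0],0]
  ]
}}

```text
time: 5.1
ee_pos: [0.4526, 0.0603, 0.2173]
tcp_rot: [-176.5, 0.1, 6.0]
wrist_force: [-0.5, 0.2, -0.6]
opening: 0.0183
grasp_force: 39.2
```

{"method": "apply_moves", "body": {
  "rows": [
    [[-0.05,-0.32,0],[0,0,0],0],
    [[-0.1,-0.64,0],[0,0,0],0],
    [[-0.15,-0.95,0],[0,0,0],0]
  ]
}}

```text
time: 5.4
ee_pos: [0.439, 0.0901, 0.2226]
tcp_rot: [-174.7, 0.1, 9.1]
wrist_force: [1.4, -0.2, -0.3]
opening: 0.0184
grasp_force: 39.2
```

{"method": "apply_moves", "body": {
  "rows": [
    [[-0.05,-0.3,0],[0,0,0],0],
    [[-0.1,-0.6,0],[0,0,0],0],
    [[-0.13,-0.82,0],[0,0,0],0],
    [[-0.15,-0.92,0],[0,0,0],0],
    [[-0.15,-0.93,0],[0,0,0],0],
    [[-0.15,-0.93,0],[0,0,0],0]
  ]
}}

```text
time: 6.0
ee_pos: [0.4233, 0.1199, 0.2305]
tcp_rot: [-172.7, 0.2, 12.4]
wrist_force: [0.3, -0.0, -0.7]
opening: 0.0185
grasp_force: 39.2
```

```bash
python3 - <<'E'
from h import *
p,d=imaging.camera("scene");cv2.imwrite("pics/s2.png",cv2.resize(p[150:350,20:320,::-1],None,fx=2,fy=2)) 
o=sensors.get_obs();print(o["ee_pos"],o["opening"])
p,d=imaging.camera("top");W=cloud("top",d);print(blob(W,(.4185,.3583),.045,.040,.052))
E
```

```text
[0.42335323 0.11982957 0.2304749 ] 0.01866375114556023
(101, array([0.4179, 0.3588]), 0.0533, array([0.416 , 0.3681, 0.0463]), np.float64(0.0514))
```

View pics/s2.png

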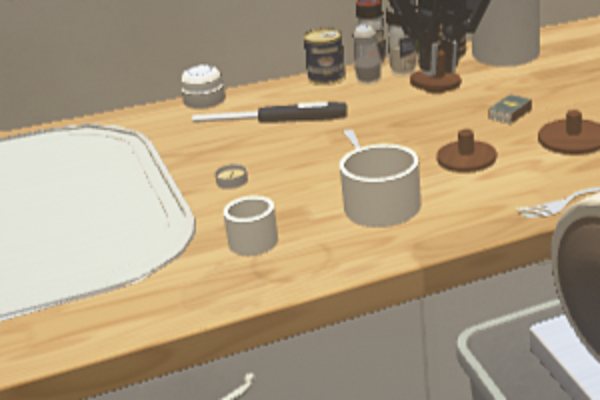

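The lid hangs in the gripper at crop (435,80) and the jars are untouched at (250,225) and (380,185). However, the arm fell behind and tilted on the way, so I'll check the joints.

```bash
python3 - <<'E'
from h import *
o=sensors.get_obs();print({k:np.round(v,3) for k,v in o.items()})
E
```

```text
{'time': np.float64(6.1), 'q': array([ 12.293, -10.901, -13.457,  87.651,   7.277, 179.944]), 'qd': array([-0.077, -0.07 , -0.149, -0.012,  0.077,  0.001]), 'joint_efforts': array([ 1.5500e-01, -3.5358e+01,  4.7366e+01,  4.7000e-02,  4.4500e-01,
       -0.0000e+00]), 'ee_pos': array([0.423, 0.12 , 0.23 ]), 'tcp_rot': array([-172.723,    0.201,   12.348]), 'wrist_force': array([0.07 , 0.717, 0.143]), 'torque': array([-0.156, -0.048,  0.026]), 'grasp_force': np.float64(39.169), 'opening': np.float64(0.018)}
```

Joint 6 hit its 180° limit, because q6 = q1 + 180 − yaw. I'll turn to yaw 90, which suits the whole row.

```bash
cat >> h.py <<'E'
from scipy.spatial.transform import Rotation as Ro
def rel(pos=None,rpy=(180,0,90)):
    o=sensors.get_obs();R=Ro.from_euler("xyz",o["tcp_rot"],degrees=True)
    t=(R.inv()*Ro.from_euler("xyz",rpy,degrees=True)).as_rotvec(degrees=True)/30
    s=None if pos is None else R.inv().apply(np.array(pos)-o["ee_pos"])/.1
    return s,t
E
python3 - <<'E'
from h import *
print(rel(rpy=(180,0,37)), rel(rpy=(180,0,90)))
E
```

```text
(None, array([-0.24025643, -0.04561036, -0.82103597])) (None, array([-0.20876713, -0.15874526, -2.58510408]))
```

{"method": "apply_moves", "body": {
  "rows": [
    [[0,0,0],[-0.06,-0.01,-0.2],0],
    [[0,0,0],[-0.12,-0.023,-0.41],0],
    [[0,0,0],[-0.18,-0.034,-0.62],0],
    [[0,0,0],[-0.24,-0.046,-0.82],0],
    [[0,0,0],[-0.24,-0.046,-0.82],0],
    [[0,0,0],[-0.24,-0.046,-0.82],0]
  ]
}}

```text
time: 6.7
ee_pos: [0.4233, 0.12, 0.2305]
tcp_rot: [-179.9, -0.0, 36.8]
wrist_force: [-0.6, 0.3, -0.1]
opening: 0.0187
grasp_force: 39.2
```

{"method": "apply_moves", "body": {
  "rows": [
    [[0,0,0],[0,0,-0.22],0],
    [[0,0,0],[0,0,-0.44],0],
    [[0,0,0],[0,0,-0.66],0],
    [[0,0,0],[0,0,-0.88],0],
    [[0,0,0],[0,0,-0.88],0]
  ]
}}

```text
time: 7.2
ee_pos: [0.4233, 0.1197, 0.2305]
tcp_rot: [-180.0, -0.0, 63.3]
wrist_force: [0.0, 0.8, 0.1]
opening: 0.0185
grasp_force: 39.2
```

{"method": "apply_moves", "body": {
  "rows": [
    [[0,0,0],[0,0,-0.22],0],
    [[0,0,0],[0,0,-0.44],0],
    [[0,0,0],[0,0,-0.66],0],
    [[0,0,0],[0,0,-0.88],0],
    [[0,0,0],[0,0,-0.88],0],
    [[0,0,0],[0,0,-0.88],0]
  ]
}}

```text
time: 7.8
ee_pos: [0.4233, 0.1198, 0.2305]
tcp_rot: [-180.0, -0.0, 89.4]
wrist_force: [-1.7, 0.2, -1.5]
opening: 0.0188
grasp_force: 39.2
```

```bash
python3 - <<'E'
from h import *
print(rel((.4185,.3583,.2135)),sensors.get_obs()["q"].round(1))
E
```

```text
(array([ 2.38385897, -0.07202614,  0.17124186]), array([-0.0005885 , -0.00075887, -0.01922147])) [ 15.8 -11.  -13.3  87.7   0.  106.4]
```

{"method": "apply_moves", "body": {
  "rows": [
    [[0.12,0,0],[0,0,-0.02],0],
    [[0.36,0,0],[0,0,-0.02],0],
    [[0.66,0,0.05],[0,0,-0.02],0],
    [[0.95,0,0.05],[0,0,-0.02],0]
  ]
}}

```text
time: 8.2
ee_pos: [0.4234, 0.2165, 0.2251]
tcp_rot: [-180.0, -0.0, 90.2]
wrist_force: [0.7, 0.1, -0.6]
opening: 0.0185
grasp_force: 39.2
```

{"method": "apply_moves", "body": {
  "rows": [
    [[0.32,0,0.05],[0,0,0],0],
    [[0.64,-0.02,0.1],[0,0,0],0],
    [[0.9,-0.05,0.12],[0,0,0],0]
  ]
}}

```text
time: 8.5
ee_pos: [0.4174, 0.3071, 0.2129]
tcp_rot: [-180.0, -0.0, 90.3]
wrist_force: [0.4, -0.1, 0.1]
opening: 0.0187
grasp_force: 39.2
```

{"method": "apply_moves", "body": {
  "rows": [
    [[0.25,0,0],[0,0,0],0],
    [[0.43,0,0],[0,0,0],0],
    [[0.53,0,0],[0,0,0],0],
    [[0.53,0,0],[0,0,0],0],
    [[0.53,0,0],[0,0,0],0]
  ]
}}

```text
time: 9.0
ee_pos: [0.4177, 0.3575, 0.2136]
tcp_rot: [-180.0, 0.0, 90.4]
wrist_force: [-0.5, -1.0, -1.2]
opening: 0.0184
grasp_force: 39.2
```

```bash
python3 - <<'E'
from h import *
print(rel((.4185,.3583,.1335)))
p,d=imaging.camera("scene");W=cloud("scene",d)
m=(W[...,2]<.160)&(W[...,2]>.122)&(np.hypot(W[...,0]-.4185,W[...,1]-.3583)<.045)
v,u=np.nonzero(m);print(u.min(),u.max(),v.min(),v.max())
cv2.imwrite("pics/s3.png",cv2.resize(p[180:300,60:220,::-1],None,fx=4,fy=4,interpolation=2))
for a,b in((.125,.13),(.13,.135),(.136,.141)):
    P=W[m&(W[...,2]>a)&(W[...,2]<b)];print(a,len(P),P.min(0).round(4),P.max(0).round(4))
E
```

```text
(array([0.00833864, 0.00855213, 0.80076427]), array([-0.00063837,  0.00054946,  0.01182263]))
124 151 209 228
0.125 28 [0.3881 0.3378 0.1266] [0.4075 0.389  0.13  ]
0.13 79 [0.3864 0.3371 0.1301] [0.4419 0.3912 0.135 ]
0.136 104 [0.3873 0.3355 0.136 ] [0.4389 0.3909 0.141 ]
```

View pics/s3.png

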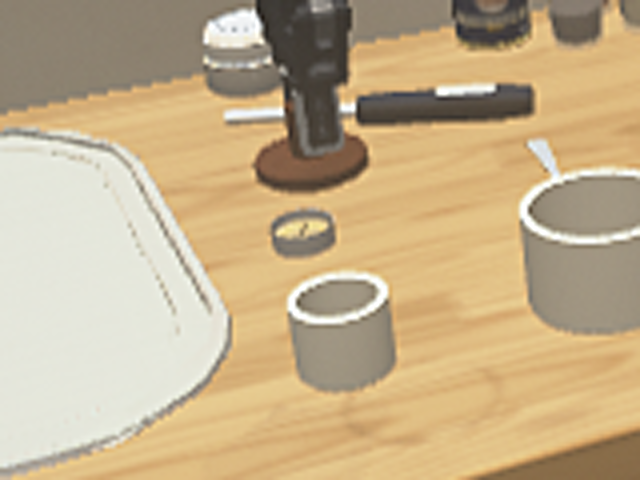

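The small lid hangs level over the small jar: disc at crop (312,162), mouth at (340,298). I'll compare the lid with the jar in the same camera to cancel any calibration error.

```bash
python3 - <<'E'
from h import *
for n in("scene","top"):
    p,d=imaging.camera(n);W=cloud(n,d)
    print(n,"jar",blob(W,(.4185,.3583),.04,.041,.052)); print("lid",blob(W,(.4185,.3583),.05,.126,.1405))
    p=p.astype(int);m=(p[...,0]>p[...,2]*1.4)&(W[...,2]>.12)&(W[...,2]<.16)&(np.hypot(W[...,0]-.4185,W[...,1]-.3583)<.05)
    P=W[m];print("brown",len(P),cv2.minEnclosingCircle(P[:,:2].astype(np.float32)),P.mean(0))
E
```

```text
scene jar (176, array([0.4198, 0.3598]), 0.0569, array([0.4181, 0.3602, 0.0452]), np.float64(0.0495))
lid (279, array([0.4155, 0.3616]), 0.0601, array([0.4058, 0.3654, 0.1348]), np.float64(0.1405))
brown 300 ((0.4154823422431946, 0.3616272509098053), 0.03005155175924301) [0.40631484 0.36559278 0.13574689]
top jar (97, array([0.418 , 0.3583]), 0.054, array([0.4176, 0.3477, 0.046 ]), np.float64(0.0504))
lid (218, array([0.4145, 0.3613]), 0.0579, array([0.4145, 0.3467, 0.1357]), np.float64(0.1404))
brown 246 ((0.41453561186790466, 0.36128032207489014), 0.02893330343067646) [0.41449976 0.34794259 0.13804151]
```

{"method": "apply_moves", "body": {
  "rows": [
    [[-0.025,0.035,0],[0,0,0],0],
    [[-0.025,0.035,0.2],[0,0,0],0],
    [[-0.025,0.035,0.45],[0,0,0],0],
    [[-0.025,0.035,0.6],[0,0,0],0],
    [[-0.025,0.035,0.66],[0,0,0],0],
    [[-0.025,0.035,0.66],[0,0,0],0]
  ]
}}

```text
time: 9.75
ee_pos: [0.4211, 0.3551, 0.1472]
tcp_rot: [-179.9, 0.0, 90.4]
wrist_force: [0.5, -0.3, -0.2]
opening: 0.0185
grasp_force: 39.2
```

{"method": "apply_moves", "body": {
  "rows": [
    [[0,0,0.04],[0,0,0],0],
    [[0,0,0.08],[0,0,0],0],
    [[0,0,0.12],[0,0,0],0],
    [[0,0,0.12],[0,0,0],0]
  ]
}}

```text
time: 10.15
ee_pos: [0.421, 0.3554, 0.1352]
tcp_rot: [-180.0, 0.0, 90.4]
wrist_force: [0.7, -0.8, 0.4]
opening: 0.0186
grasp_force: 39.2
```

{"method": "apply_moves", "body": {
  "rows": [
    [[0,0,0.01],[0,0,0],0],
    [[0,0,0.02],[0,0,0],0],
    [[0,0,0.02],[0,0,0],0]
  ]
}}

```text
time: 10.45
ee_pos: [0.4212, 0.3555, 0.1337]
tcp_rot: [180.0, -0.0, 90.4]
wrist_force: [-0.7, 0.2, -0.7]
opening: 0.0188
grasp_force: 39.2
```

```bash
python3 - <<'E'
from h import *
p,d=imaging.camera("scene");cv2.imwrite("pics/s4.png",cv2.resize(p[180:300,60:220,::-1],None,fx=4,fy=4,interpolation=2))
o=sensors.get_obs();print(o["wrist_force"],o["ee_pos"])
for n in("top","scene"):
    p,d=imaging.camera(n);W=cloud(n,d);print(blob(W,(.4185,.3583),.05,.05,.065))
E
```

```text
[ 0.71761502  0.80008811 -0.36806841] [0.42116468 0.35547205 0.13368821]
(189, array([0.4178, 0.3585]), 0.0569, array([0.4177, 0.3455, 0.0561]), np.float64(0.0634))
(269, array([0.4196, 0.3593]), 0.0622, array([0.4105, 0.3633, 0.0557]), np.float64(0.0647))
```

View pics/s4.png

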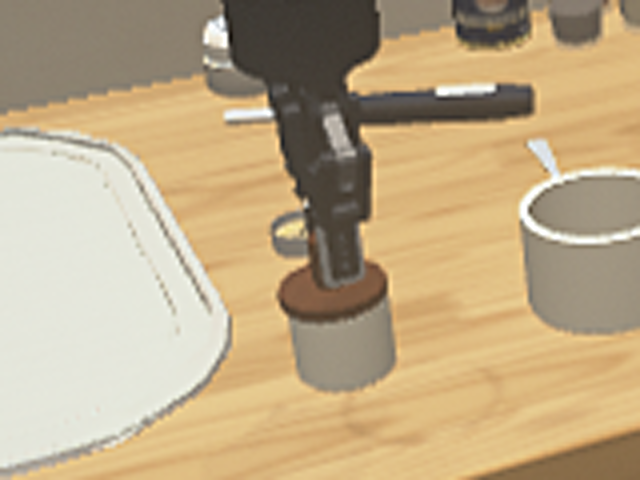

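The lid sits on the small jar, covering the mouth (disc at crop (333,290)), and there is no contact force yet. I'll ease down until it touches, then release and rise.

{"method": "apply_moves", "body": {
  "rows": [
    [[0,0,0.005],[0,0,0],0],
    [[0,0,0.01],[0,0,0],0],
    [[0,0,0.015],[0,0,0],0],
    [[0,0,0.015],[0,0,0],0]
  ]
}}

```text
time: 11.0
ee_pos: [0.4213, 0.3555, 0.1334]
tcp_rot: [180.0, -0.1, 90.4]
wrist_force: [-3.0, -2.7, 11.4]
opening: 0.0185
grasp_force: 40.3
```

{"method": "apply_moves", "body": {
  "rows": [
    [[0,0,-0.005],[0,0,0],0.35],
    [[0,0,-0.005],[0,0,0],0.6],
    [[0,0,-0.005],[0,0,0],0.6],
    [[0,0,-0.005],[0,0,0],0.6]
  ]
}}

```text
time: 11.4
ee_pos: [0.4211, 0.3554, 0.1324]
tcp_rot: [-180.0, 0.0, 90.4]
wrist_force: [0.6, 0.6, 0.8]
opening: 0.0513
grasp_force: 0.0
```

{"method": "apply_moves", "body": {
  "rows": [
    [[0,0,-0.1],[0,0,0],0.6],
    [[0,0,-0.4],[0,0,0],0.6],
    [[0,0,-0.8],[0,0,0],0.6],
    [[0,0,-0.9],[0,0,0],0.6]
  ]
}}

```text
time: 11.8
ee_pos: [0.422, 0.3561, 0.2278]
tcp_rot: [179.7, -0.2, 90.4]
wrist_force: [0.4, 0.1, 0.7]
opening: 0.0513
grasp_force: 0.0
```

```bash
python3 - <<'E'
from h import *
p,d=imaging.camera("scene");cv2.imwrite("pics/s5.png",cv2.resize(p[180:300,60:220,::-1],None,fx=4,fy=4,interpolation=2))
for n in("top","scene"):
    p,d=imaging.camera(n);W=cloud(n,d);print(blob(W,(.4185,.3583),.05,.051,.06),"knob",blob(W,(.4185,.3583),.03,.079,.092))
print(rel((.4578,-.0728,.22)))
E
```

```text
(355, array([0.4179, 0.36  ]), 0.058, array([0.4176, 0.3577, 0.056 ]), np.float64(0.06)) knob (61, array([0.4174, 0.3602]), 0.021, array([0.4176, 0.359 , 0.0849]), np.float64(0.089))
(259, array([0.418 , 0.3606]), 0.0592, array([0.4127, 0.362 , 0.0556]), np.float64(0.0598)) knob (53, array([0.4206, 0.3617]), 0.0244, array([0.4176, 0.3612, 0.084 ]), np.float64(0.0875))
(array([-4.28674416,  0.33496042,  0.02757852]), array([ 0.00177034, -0.00212373,  0.01294626]))
```

View pics/s5.png

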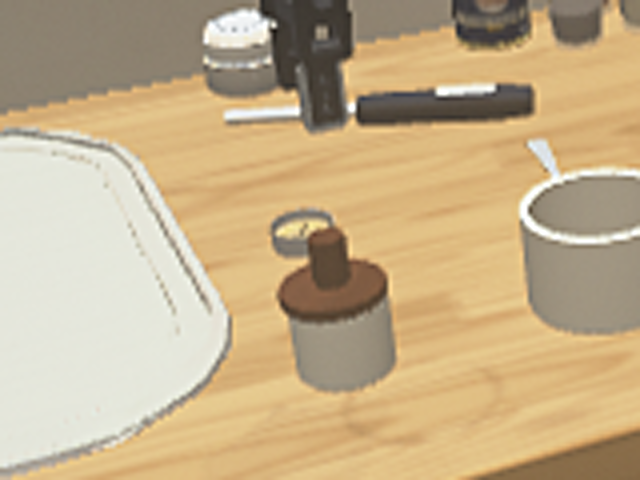

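The small lid is home: disc top at 0.055 and knob top at 0.085, both as expected, and flat. Next is the large lid.

{"method": "apply_moves", "body": {
  "rows": [
    [[-0.12,0,0],[0,0,0],0.6],
    [[-0.36,0,0],[0,0,0],0.6],
    [[-0.66,0.05,0],[0,0,0],0.6],
    [[-0.95,0.1,0],[0,0,0],0.6]
  ]
}}

```text
time: 12.35
ee_pos: [0.4311, 0.2587, 0.2209]
tcp_rot: [-179.9, 0.1, 90.4]
wrist_force: [-0.1, -0.4, 0.1]
opening: 0.0509
grasp_force: 0.0
```

{"method": "apply_moves", "body": {
  "rows": [
    [[-0.32,0,0],[0,0,0],0.6],
    [[-0.64,0.05,0],[0,0,0],0.6],
    [[-0.95,0.1,0],[0,0,0],0.6]
  ]
}}

```text
time: 12.65
ee_pos: [0.4416, 0.1635, 0.221]
tcp_rot: [-179.9, 0.0, 90.4]
wrist_force: [0.3, 0.0, -0.9]
opening: 0.0516
grasp_force: 0.0
```

{"method": "apply_moves", "body": {
  "rows": [
    [[-0.32,0,0],[0,0,0],0.6],
    [[-0.64,0.05,0],[0,0,0],0.6],
    [[-0.95,0.1,0],[0,0,0],0.6]
  ]
}}

```text
time: 12.95
ee_pos: [0.4521, 0.0687, 0.2211]
tcp_rot: [-179.9, 0.0, 90.4]
wrist_force: [0.2, 0.1, 0.3]
opening: 0.0512
grasp_force: 0.0
```

{"method": "apply_moves", "body": {
  "rows": [
    [[-0.32,0,0],[0,0,0],0.6],
    [[-0.64,0.02,0],[0,0,0],0.6],
    [[-0.95,0.03,0],[0,0,0],0.6]
  ]
}}

```text
time: 13.25
ee_pos: [0.4556, -0.0261, 0.221]
tcp_rot: [-179.9, -0.0, 90.4]
wrist_force: [-0.1, 0.0, 0.4]
opening: 0.0509
grasp_force: 0.0
```

{"method": "apply_moves", "body": {
  "rows": [
    [[-0.25,0,0],[0,0,0],0.6],
    [[-0.4,0,0],[0,0,0],0.6],
    [[-0.48,0,0],[0,0,0],0.6],
    [[-0.48,0,0],[0,0,0],0.6],
    [[-0.48,0,0],[0,0,0],0.6]
  ]
}}

```text
time: 13.75
ee_pos: [0.4567, -0.0721, 0.222]
tcp_rot: [-179.9, -0.0, 90.4]
wrist_force: [-0.5, 0.3, 0.1]
opening: 0.0511
grasp_force: 0.0
```

```bash
python3 - <<'E'
from h import *
print(rel((.4578,-.0728,.0955)))
E
```

```text
(array([-0.00811837,  0.01217548,  1.26482446]), array([-0.00207362, -0.00095526,  0.01271718]))
```

{"method": "apply_moves", "body": {
  "rows": [
    [[0,0.01,0.3],[0,0,0],0.6],
    [[-0.01,0.01,0.6],[0,0,0],0.6],
    [[-0.01,0.01,0.85],[0,0,0],0.6],
    [[-0.01,0.01,0.95],[0,0,0],0.6]
  ]
}}

```text
time: 14.15
ee_pos: [0.4569, -0.0723, 0.125]
tcp_rot: [-179.8, -0.0, 90.5]
wrist_force: [0.0, 0.2, 0.5]
opening: 0.0512
grasp_force: 0.0
```

{"method": "apply_moves", "body": {
  "rows": [
    [[0,0,0.1],[0,0,0],0.6],
    [[0,0,0.2],[0,0,0],0.6],
    [[0,0,0.3],[0,0,0],0.6],
    [[0,0,0.3],[0,0,0],0.6],
    [[0,0,0.3],[0,0,0],0],
    [[0,0,0.3],[0,0,0],0],
    [[0,0,0.3],[0,0,0],0],
    [[0,0,0.3],[0,0,0],0],
    [[0,0,0.3],[0,0,0],0],
    [[0,0,0.3],[0,0,0],0]
  ],
  "force": 45
}}

```text
time: 15.15
ee_pos: [0.4585, -0.0734, 0.0983]
tcp_rot: [179.9, 0.0, 90.4]
wrist_force: [-0.5, 0.0, 5.8]
opening: 0.0181
grasp_force: 44.3
```

{"method": "apply_moves", "body": {
  "rows": [
    [[0,0,-0.1],[0,0,0],0],
    [[0,0,-0.3],[0,0,0],0],
    [[0,0,-0.6],[0,0,0],0],
    [[0,0,-0.9],[0,0,0],0],
    [[0,0,-1.0],[0,0,0],0]
  ]
}}

```text
time: 15.65
ee_pos: [0.4589, -0.0734, 0.2009]
tcp_rot: [179.8, 0.0, 90.4]
wrist_force: [0.8, -0.1, -0.9]
opening: 0.0183
grasp_force: 44.0
```

{"method": "apply_moves", "body": {
  "rows": [
    [[0.12,0,-0.1],[0,0,0],0],
    [[0.36,0,-0.2],[0,0,0],0],
    [[0.66,-0.05,-0.2],[0,0,0],0],
    [[0.95,-0.1,-0.2],[0,0,0],0]
  ]
}}

```text
time: 16.05
ee_pos: [0.4469, 0.023, 0.217]
tcp_rot: [-179.9, -0.0, 90.4]
wrist_force: [0.4, 0.9, -1.0]
opening: 0.0181
grasp_force: 44.0
```

{"method": "apply_moves", "body": {
  "rows": [
    [[0.32,0,0],[0,0,0],0],
    [[0.64,-0.05,0],[0,0,0],0],
    [[0.95,-0.12,0],[0,0,0],0]
  ]
}}

```text
time: 16.35
ee_pos: [0.4339, 0.1183, 0.2167]
tcp_rot: [-179.9, 0.0, 90.4]
wrist_force: [0.1, -0.3, -1.5]
opening: 0.0178
grasp_force: 44.1
```

{"method": "apply_moves", "body": {
  "rows": [
    [[0.32,0,0],[0,0,0],0],
    [[0.6,-0.05,0],[0,0,0],0],
    [[0.8,-0.12,0],[0,0,0],0],
    [[0.88,-0.12,0],[0,0,0],0],
    [[0.88,-0.12,0],[0,0,0],0],
    [[0.88,-0.12,0],[0,0,0],0]
  ]
}}

```text
time: 16.95
ee_pos: [0.4221, 0.2041, 0.2172]
tcp_rot: [-180.0, 0.0, 90.4]
wrist_force: [-1.0, -0.2, -0.1]
opening: 0.0183
grasp_force: 44.1
```

```bash
cat >> h.py <<'E'
def look(j,zj,zlid):
    for n in("scene","top"):
        p,d=imaging.camera(n);W=cloud(n,d);c=imaging.get_calibration(n)["world_from_camera"]
        p=p.astype(int);r=np.hypot(W[...,0]-j[0],W[...,1]-j[1])
        J=W[(r<.062)&(abs(W[...,2]-zj)<.005)]
        L=W[(p[...,0]>p[...,2]*1.4)&(abs(W[...,2]-zlid)<.01)&(r<.07)]
        for a,P in(("jar",J),("lid",L)):
            (x,y),R=cv2.minEnclosingCircle(P[:,:2].astype(np.float32));print(n,a,len(P),round(x,4),round(y,4),"D",round(2*R,4),"z",np.median(P[:,2]).round(4))
E
python3 - <<'E'
from h import *
o=sensors.get_obs();print(rel((.4222,.206,.1523)),o["ee_pos"]);look((.4222,.206),.062,o["ee_pos"][2]-.0663-.015)
E
```

```text
(array([0.01931167, 0.00126939, 0.64888234]), array([-0.00157777,  0.00072516,  0.01313785])) [0.42213987 0.20409283 0.21718904]
scene jar 265 0.424 0.2071 D 0.0934 z 0.0616
scene lid 621 0.4206 0.2057 D 0.098 z 0.1366
top jar 87 0.4239 0.1905 D 0.0828 z 0.0623
top lid 654 0.4187 0.198 D 0.0908 z 0.1369
```

{"method": "apply_moves", "body": {
  "rows": [
    [[0.015,0.033,0],[0,0,0],0],
    [[0.015,0.033,0.2],[0,0,0],0],
    [[0.015,0.033,0.4],[0,0,0],0],
    [[0.015,0.033,0.5],[0,0,0],0],
    [[0.015,0.033,0.53],[0,0,0],0],
    [[0.015,0.033,0.57],[0,0,0],0],
    [[0.015,0.033,0.61],[0,0,0],0],
    [[0.015,0.033,0.635],[0,0,0],0],
    [[0.015,0.033,0.635],[0,0,0],0]
  ]
}}

```text
time: 17.95
ee_pos: [0.4255, 0.206, 0.1541]
tcp_rot: [-180.0, -0.0, 90.4]
wrist_force: [0.3, 0.1, -0.4]
opening: 0.0183
grasp_force: 44.1
```

```bash
python3 - <<'E'
from h import *
p,d=imaging.camera("scene");cv2.imwrite("pics/s6.png",cv2.resize(p[160:300,130:310,::-1],None,fx=4,fy=4,interpolation=2))
o=sensors.get_obs();print(o["wrist_force"],o["ee_pos"]);look((.4222,.206),.062,.071)
E
```

```text
[ 0.07852319  0.54821463 -0.41966626] [0.42551295 0.20601087 0.1542228 ]
scene jar 130 0.4162 0.2088 D 0.089 z 0.0612
scene lid 582 0.4224 0.2074 D 0.0965 z 0.0736
top jar 5 0.4199 0.1728 D 0.0649 z 0.0656
top lid 572 0.4217 0.2012 D 0.0915 z 0.0739
```

View pics/s6.png

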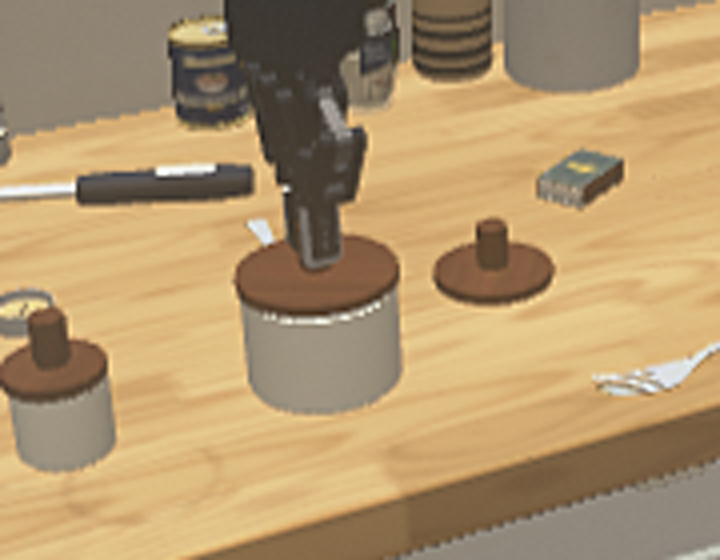

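The large lid is centred just above the rim (crop (317,275)) with a thin gap left. I'll lower it to contact, release and rise.

{"method": "apply_moves", "body": {
  "rows": [
    [[0,0,0.005],[0,0,0],0],
    [[0,0,0.01],[0,0,0],0],
    [[0,0,0.016],[0,0,0],0],
    [[0,0,0.022],[0,0,0],0],
    [[0,0,0.022],[0,0,0],0]
  ]
}}

```text
time: 18.6
ee_pos: [0.4255, 0.206, 0.1524]
tcp_rot: [180.0, -0.0, 90.4]
wrist_force: [-2.3, -0.4, 5.4]
opening: 0.0187
grasp_force: 44.5
```

{"method": "apply_moves", "body": {
  "rows": [
    [[0,0,0],[0,0,0],0.35],
    [[0,0,0],[0,0,0],0.6],
    [[0,0,0],[0,0,0],0.6],
    [[0,0,0],[0,0,0],0.6],
    [[0,0,-0.1],[0,0,0],0.6],
    [[0,0,-0.3],[0,0,0],0.6],
    [[0,0,-0.65],[0,0,0],0.6],
    [[0,0,-0.75],[0,0,0],0.6]
  ]
}}

```text
time: 19.4
ee_pos: [0.4262, 0.2063, 0.2309]
tcp_rot: [179.8, -0.1, 90.4]
wrist_force: [0.8, -0.5, 0.0]
opening: 0.0514
grasp_force: 0.0
```

{"method": "apply_moves", "body": {
  "rows": [
    [[-0.12,0.05,0],[0,0,0],0.6],
    [[-0.36,0.15,0],[0,0,0],0.6],
    [[-0.66,0.3,0],[0,0,0],0.6],
    [[-0.9,0.45,0],[0,0,0],0.6]
  ]
}}

```text
time: 19.8
ee_pos: [0.4713, 0.1144, 0.226]
tcp_rot: [-179.9, 0.0, 90.4]
wrist_force: [-0.1, 0.9, -0.8]
opening: 0.0513
grasp_force: 0.0
```

{"method": "apply_moves", "body": {
  "rows": [
    [[-0.25,0.02,0],[0,0,0],0.6],
    [[-0.38,0.04,0],[0,0,0],0.6],
    [[-0.43,0.04,0],[0,0,0],0.6],
    [[-0.43,0.04,0],[0,0,0],0.6]
  ]
}}

```text
time: 20.2
ee_pos: [0.4752, 0.0729, 0.2265]
tcp_rot: [-180.0, -0.0, 90.3]
wrist_force: [-0.5, -1.0, 0.6]
opening: 0.051
grasp_force: 0.0
```

```bash
python3 - <<'E'
from h import *
print(rel((.475,.073,.097)));look((.4222,.206),.062,.071)
for n in("top","scene"):
    p,d=imaging.camera(n);W=cloud(n,d);print(blob(W,(.4222,.206),.06,.066,.076),blob(W,(.4222,.206),.03,.092,.11),"lm",blob(W,(.474,.073),.025,.038,.056))
E
```

```text
(array([ 2.93518520e-04, -1.37434998e-03,  1.29535006e+00]), array([-0.00120161, -0.00045818,  0.01124893]))
scene jar 124 0.4138 0.2106 D 0.0904 z 0.0611
scene lid 642 0.422 0.2085 D 0.0971 z 0.0718
top jar 0 0.0 0.0 D 0.0 z nan
top lid 0 0.0 0.0 D 0.0 z nan
  return _methods._mean(a, axis=axis, dtype=dtype,
  ret = ret.dtype.type(ret / rcount)
h.py:12: RuntimeWarning: Mean of empty slice.
  return len(P),np.r_[x,y].round(4),round(2*R,4),P.mean(0).round(4),P[:,2].max().round(4)
  ret = um.true_divide(
Traceback (most recent call last):
  File "h.py", line 12, in blob
    return len(P),np.r_[x,y].round(4),round(2*R,4),P.mean(0).round(4),P[:,2].max().round(4)
                                                                      ~~~~~~~~~~^^
ValueError: zero-size array to reduction operation maximum which has no identity
```

The scene view shows the large disc top at 0.0718, home as expected (the top camera is hidden by the arm). Now I'll grasp the middle lid.

{"method": "apply_moves", "body": {
  "rows": [
    [[0,0,0.15],[0,0,0],0.6],
    [[0,0,0.5],[0,0,0],0.6],
    [[0,0,0.85],[0,0,0],0.6],
    [[0,0,0.98],[0,0,0],0.6]
  ]
}}

```text
time: 20.75
ee_pos: [0.4735, 0.0736, 0.1247]
tcp_rot: [-179.7, 0.0, 90.4]
wrist_force: [-0.5, -0.1, -1.2]
opening: 0.0514
grasp_force: 0.0
```

{"method": "apply_moves", "body": {
  "rows": [
    [[0,0,0.1],[0,0,0],0.6],
    [[0,0,0.2],[0,0,0],0.6],
    [[0,0,0.3],[0,0,0],0.6],
    [[0,0,0.3],[0,0,0],0.6],
    [[0,0,0.3],[0,0,0],0],
    [[0,0,0.3],[0,0,0],0],
    [[0,0,0.3],[0,0,0],0],
    [[0,0,0.3],[0,0,0],0],
    [[0,0,0.3],[0,0,0],0],
    [[0,0,0.3],[0,0,0],0]
  ]
}}

```text
time: 21.75
ee_pos: [0.4759, 0.0734, 0.0997]
tcp_rot: [179.9, -0.0, 90.4]
wrist_force: [-0.9, -0.8, 6.2]
opening: 0.0181
grasp_force: 44.2
```

{"method": "apply_moves", "body": {
  "rows": [
    [[0,0,-0.1],[0,0,0],0],
    [[0,0,-0.3],[0,0,0],0],
    [[0,0,-0.6],[0,0,0],0],
    [[0,0,-0.9],[0,0,0],0],
    [[0,0,-1.0],[0,0,0],0]
  ]
}}

```text
time: 22.25
ee_pos: [0.4762, 0.0734, 0.2023]
tcp_rot: [179.8, -0.0, 90.4]
wrist_force: [0.6, -0.3, -0.8]
opening: 0.018
grasp_force: 44.1
```

{"method": "apply_moves", "body": {
  "rows": [
    [[-0.12,0,-0.1],[0,0,0],0],
    [[-0.36,-0.05,-0.2],[0,0,0],0],
    [[-0.66,-0.1,-0.2],[0,0,0],0],
    [[-0.95,-0.15,-0.2],[0,0,0],0]
  ]
}}

```text
time: 22.65
ee_pos: [0.4604, -0.0233, 0.2182]
tcp_rot: [-179.9, -0.0, 90.4]
wrist_force: [0.4, -0.2, -1.5]
opening: 0.0181
grasp_force: 44.1
```

{"method": "apply_moves", "body": {
  "rows": [
    [[-0.32,-0.06,0],[0,0,0],0],
    [[-0.64,-0.12,0],[0,0,0],0],
    [[-0.95,-0.2,0],[0,0,0],0]
  ]
}}

```text
time: 22.95
ee_pos: [0.4407, -0.1187, 0.2179]
tcp_rot: [-179.9, -0.0, 90.4]
wrist_force: [0.6, 0.1, -0.0]
opening: 0.0183
grasp_force: 44.1
```

{"method": "apply_moves", "body": {
  "rows": [
    [[-0.32,-0.06,0],[0,0,0],0],
    [[-0.64,-0.12,0],[0,0,0],0],
    [[-0.95,-0.2,0],[0,0,0],0]
  ]
}}

```text
time: 23.25
ee_pos: [0.4212, -0.2139, 0.2178]
tcp_rot: [-179.9, -0.0, 90.4]
wrist_force: [0.8, -1.1, -0.2]
opening: 0.0182
grasp_force: 44.1
```

{"method": "apply_moves", "body": {
  "rows": [
    [[-0.32,-0.06,0],[0,0,0],0],
    [[-0.64,-0.12,0],[0,0,0],0],
    [[-0.95,-0.2,0],[0,0,0],0]
  ]
}}

```text
time: 23.55
ee_pos: [0.4017, -0.3089, 0.2177]
tcp_rot: [-179.9, -0.1, 90.4]
wrist_force: [0.6, 0.7, -1.4]
opening: 0.0183
grasp_force: 44.1
```

{"method": "apply_moves", "body": {
  "rows": [
    [[-0.3,-0.06,0],[0,0,0],0],
    [[-0.48,-0.12,0],[0,0,0],0],
    [[-0.56,-0.17,0],[0,0,0],0],
    [[-0.56,-0.17,0],[0,0,0],0],
    [[-0.56,-0.17,0],[0,0,0],0]
  ]
}}

```text
time: 24.05
ee_pos: [0.3861, -0.3629, 0.2184]
tcp_rot: [-180.0, -0.1, 90.4]
wrist_force: [-0.1, 0.4, -2.1]
opening: 0.0184
grasp_force: 44.1
```

```bash
python3 - <<'E'
from h import *
o=sensors.get_obs();print(rel((.384,-.3635,.1457)),o["ee_pos"],o["q"].round(0));look((.384,-.3635),.054,o["ee_pos"][2]-.0677-.015)
p,d=imaging.camera("scene");a=p[100:260,320:520,::-1]
p,d=imaging.camera("top");b=p[160:320,340:540,::-1]
cv2.imwrite("pics/s7.png",cv2.resize(np.hstack([a,b]),None,fx=2,fy=2,interpolation=2))
E
```

```text
(array([-0.00704848, -0.02074194,  0.72746459]), array([-0.0012002 , -0.00183314,  0.01263219])) [ 0.38611543 -0.36285112  0.21844579] [-43.   1.  -3.  86.   0.  46.]
scene jar 86 0.3891 -0.363 D 0.075 z 0.0535
scene lid 260 0.3832 -0.3597 D 0.0773 z 0.1359
top jar 108 0.384 -0.362 D 0.0707 z 0.0543
top lid 479 0.3829 -0.36 D 0.0751 z 0.1369
```

View pics/s7.png

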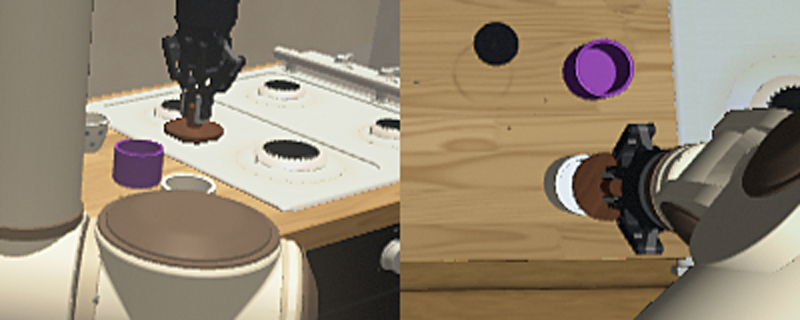

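The middle lid hangs above the white middle jar: left panel, lid at (193,130) and jar at (190,185); right panel, lid at (598,188). It needs about 3.5 mm more toward −y.

{"method": "apply_moves", "body": {
  "rows": [
    [[-0.035,0.01,0],[0,0,0],0],
    [[-0.035,0.01,0.2],[0,0,0],0],
    [[-0.035,0.01,0.42],[0,0,0],0],
    [[-0.035,0.01,0.56],[0,0,0],0],
    [[-0.035,0.01,0.62],[0,0,0],0],
    [[-0.035,0.01,0.62],[0,0,0],0],
    [[-0.035,0.01,0.62],[0,0,0],0]
  ]
}}

```text
time: 24.95
ee_pos: [0.3876, -0.367, 0.1576]
tcp_rot: [180.0, 0.0, 90.4]
wrist_force: [-0.4, 0.6, 0.5]
opening: 0.018
grasp_force: 44.1
```

```bash
python3 - <<'E'
from h import *
o=sensors.get_obs();print(rel((.387,-.3664,.1457)),o["ee_pos"],o["wrist_force"]);look((.384,-.3635),.054,o["ee_pos"][2]-.0677-.015)
p,d=imaging.camera("scene");a=p[130:230,340:470,::-1]
p,d=imaging.camera("top");b=p[210:310,370:500,::-1]
cv2.imwrite("pics/s8.png",cv2.resize(np.hstack([a,b]),None,fx=3,fy=3,interpolation=2))
E
```

```text
(array([ 0.00613536, -0.00644313,  0.11900541]), array([0.00106764, 0.0009202 , 0.01312444])) [ 0.38764184 -0.36700338  0.15760119] [-0.42532032  0.56404699  0.46389765]
scene jar 34 0.3852 -0.3629 D 0.0708 z 0.0536
scene lid 265 0.3864 -0.365 D 0.0777 z 0.0752
top jar 69 0.3848 -0.3533 D 0.0672 z 0.0539
top lid 414 0.3841 -0.3632 D 0.0741 z 0.0761
```

View pics/s8.png

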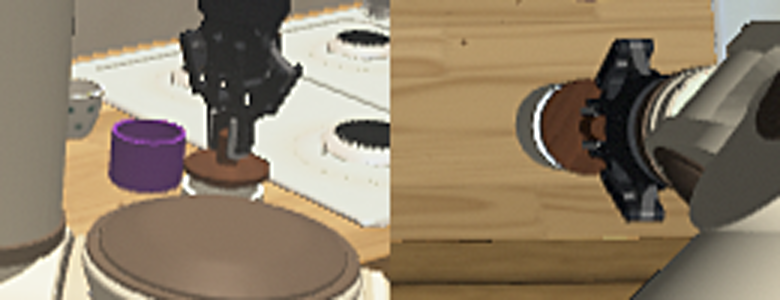

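The lid at (.3841,−.3632) matches the jar at (.384,−.3635). In the left panel it sits just over the rim at (227,180). I'll lower it the rest of the way.

{"method": "apply_moves", "body": {
  "rows": [
    [[0,0,0.03],[0,0,0],0],
    [[0,0,0.06],[0,0,0],0],
    [[0,0,0.09],[0,0,0],0],
    [[0,0,0.105],[0,0,0],0],
    [[0,0,0.105],[0,0,0],0]
  ]
}}

```text
time: 25.65
ee_pos: [0.3873, -0.3667, 0.146]
tcp_rot: [-180.0, -0.0, 90.4]
wrist_force: [0.8, 0.3, -0.2]
opening: 0.0183
grasp_force: 44.2
```

{"method": "apply_moves", "body": {
  "rows": [
    [[0,0,0.006],[0,0,0],0],
    [[0,0,0.012],[0,0,0],0],
    [[0,0,0.018],[0,0,0],0],
    [[0,0,0.018],[0,0,0],0]
  ]
}}

```text
time: 26.05
ee_pos: [0.3874, -0.3668, 0.1457]
tcp_rot: [180.0, 0.0, 90.4]
wrist_force: [-3.1, 3.5, 8.9]
opening: 0.0181
grasp_force: 45.1
```

Contact comes exactly at the home height (0.1457). I'll release, rise and move aside for a final check.

{"method": "apply_moves", "body": {
  "rows": [
    [[0,0,0],[0,0,0],0.35],
    [[0,0,0],[0,0,0],0.6],
    [[0,0,0],[0,0,0],0.6],
    [[0,0,0],[0,0,0],0.6],
    [[0,0,-0.1],[0,0,0],0.6],
    [[0,0,-0.3],[0,0,0],0.6],
    [[0,0,-0.65],[0,0,0],0.6],
    [[0,0,-0.95],[0,0,0],0.6]
  ]
}}

```text
time: 26.85
ee_pos: [0.3873, -0.3667, 0.2415]
tcp_rot: [180.0, 0.0, 90.4]
wrist_force: [0.5, 0.2, -0.3]
opening: 0.0512
grasp_force: 0.0
```

{"method": "apply_moves", "body": {
  "rows": [
    [[0.2,0,-0.2],[0,0,0],0.6],
    [[0.5,0,-0.3],[0,0,0],0.6],
    [[0.8,0,-0.3],[0,0,0],0.6],
    [[1,0,-0.3],[0,0,0],0.6]
  ]
}}

```text
time: 27.25
ee_pos: [0.3867, -0.2655, 0.2709]
tcp_rot: [179.9, 0.0, 90.4]
wrist_force: [0.6, -0.4, 0.8]
opening: 0.0515
grasp_force: 0.0
```

{"method": "apply_moves", "body": {
  "rows": [
    [[0.3,0,0],[0,0,0],0.6],
    [[0.6,0,0],[0,0,0],0.6],
    [[0.85,0,0],[0,0,0],0.6],
    [[1,0,0],[0,0,0],0.6],
    [[1,0,0],[0,0,0],0.6],
    [[1,0,0],[0,0,0],0.6]
  ]
}}

```text
time: 27.85
ee_pos: [0.3862, -0.1669, 0.2701]
tcp_rot: [180.0, 0.0, 90.4]
wrist_force: [-0.1, -0.2, -0.3]
opening: 0.0511
grasp_force: 0.0
```

```bash
python3 - <<'E'
from h import *
p,d=imaging.camera("top");W=cloud("top",d);cv2.imwrite("pics/t9.png",p[:,:,::-1])
for c,h in(((.4185,.3583),.055),((.4222,.206),.071),((.384,-.3635),.063)):
    print(blob(W,c,.06,h-.006,h+.006),"knob",blob(W,c,.03,h+.022,h+.038))
    P=W[(np.hypot(W[...,0]-c[0],W[...,1]-c[1])<.045)&(abs(W[...,2]-h)<.006)]
    print("tilt",np.linalg.lstsq(np.c_[P[:,:2]-P[:,:2].mean(0),np.ones(len(P))],P[:,2],rcond=None)[0].round(4))
E
```

```text
(367, array([0.4173, 0.36  ]), 0.0586, array([0.4178, 0.3575, 0.056 ]), np.float64(0.0609)) knob (63, array([0.4177, 0.3605]), 0.0215, array([0.4179, 0.3587, 0.0849]), np.float64(0.0891))
tilt [0.0029 0.0295 0.056 ]
(1132, array([0.4222, 0.2059]), 0.0943, array([0.4217, 0.2051, 0.0719]), np.float64(0.0766)) knob (59, array([0.4213, 0.2063]), 0.0207, array([0.422 , 0.2053, 0.1013]), np.float64(0.1057))
tilt [ 0.0027 -0.0001  0.072 ]h.py:12: RuntimeWarning: Mean of empty slice.
  return len(P),np.r_[x,y].round(4),round(2*R,4),P.mean(0).round(4),P[:,2].max().round(4)
  ret = um.true_divide(
Traceback (most recent call last):
  File "h.py", line 12, in blob
    return len(P),np.r_[x,y].round(4),round(2*R,4),P.mean(0).round(4),P[:,2].max().round(4)
                                                                      ~~~~~~~~~~^^
ValueError: zero-size array to reduction operation maximum which has no identity
```

View pics/t9.png

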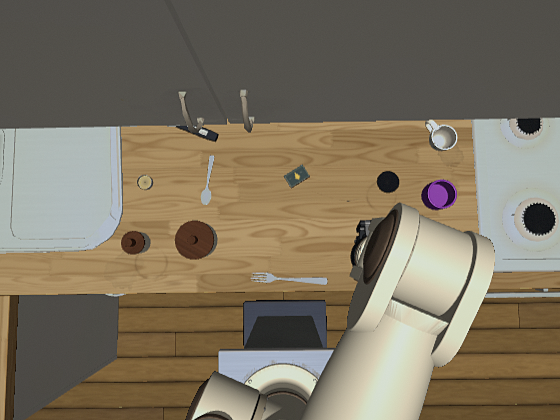

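The small and large lids look seated at (133,242) and (195,239), but the arm hides the middle jar. I'll move further aside and recheck.

{"method": "apply_moves", "body": {
  "rows": [
    [[0.3,0,0],[0,0,0],0.6],
    [[0.6,0,0],[0,0,0],0.6],
    [[0.85,0,0],[0,0,0],0.6],
    [[1,0,0],[0,0,0],0.6]
  ]
}}

```text
time: 28.3
ee_pos: [0.3854, -0.0663, 0.2697]
tcp_rot: [-180.0, -0.0, 90.4]
wrist_force: [0.4, -0.4, -0.3]
opening: 0.0513
grasp_force: 0.0
```

{"method": "apply_moves", "body": {
  "rows": [
    [[0.3,0,0],[0,0,0],0.6],
    [[0.6,0,0],[0,0,0],0.6],
    [[0.85,0,0],[0,0,0],0.6],
    [[1,0,0],[0,0,0],0.6],
    [[1,0,0],[0,0,0],0.6]
  ]
}}

```text
time: 28.8
ee_pos: [0.385, 0.0337, 0.2696]
tcp_rot: [-180.0, -0.0, 90.5]
wrist_force: [0.0, -0.2, 0.1]
opening: 0.0511
grasp_force: 0.0
```

```bash
python3 - <<'E'
from h import *
p,d=imaging.camera("top");W=cloud("top",d);cv2.imwrite("pics/t10.png",p[:,:,::-1]); p=p.astype(int)
for c,h,r in(((.4177,.3600),.055,.026),((.4222,.206),.071,.043),((.384,-.3635),.063,.035)):
    print(blob(W,c,.06,h-.006,h+.006),"knob",blob(W,c,.03,h+.022,h+.038))
    D=np.hypot(W[...,0]-c[0],W[...,1]-c[1])
    P=W[(D<r)&(D>.013)&(abs(W[...,2]-h)<.008)&(p[...,0]>1.4*p[...,2])]
    print(len(P),"tilt",np.linalg.lstsq(np.c_[P[:,:2]-P[:,:2].mean(0),np.ones(len(P))],P[:,2],rcond=None)[0].round(4))
E
```

```text
(362, array([0.418 , 0.3602]), 0.0582, array([0.4178, 0.3576, 0.0558]), np.float64(0.0609)) knob (62, array([0.4173, 0.3598]), 0.0204, array([0.4177, 0.3587, 0.0855]), np.float64(0.0914))
240 tilt [ 0.0137 -0.0066  0.0562]h.py:12: RuntimeWarning: Mean of empty slice.
  return len(P),np.r_[x,y].round(4),round(2*R,4),P.mean(0).round(4),P[:,2].max().round(4)
  ret = um.true_divide(
Traceback (most recent call last):
  File "h.py", line 12, in blob
    return len(P),np.r_[x,y].round(4),round(2*R,4),P.mean(0).round(4),P[:,2].max().round(4)
                                                                      ~~~~~~~~~~^^
ValueError: zero-size array to reduction operation maximum which has no identity
```

View pics/t10.png

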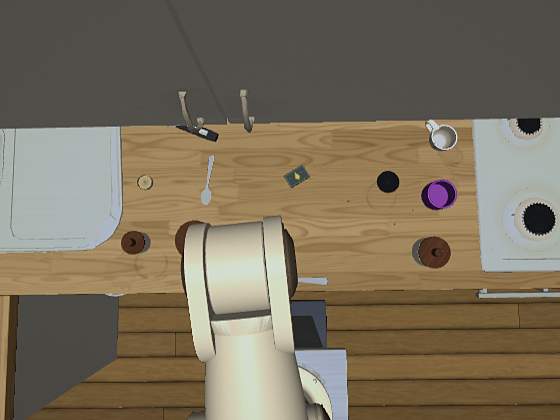

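The middle lid now shows on its jar at (434,252), the small one at (133,242), and the bystanders have not moved. The large lid was already checked, so I'll measure just the middle one.

```bash
python3 - <<'E'
from h import *
p,d=imaging.camera("top");W=cloud("top",d);p=p.astype(int)
c,h,r=(.384,-.3635),.063,.035
print(blob(W,c,.06,h-.006,h+.006),"knob",blob(W,c,.03,h+.022,h+.038))
D=np.hypot(W[...,0]-c[0],W[...,1]-c[1])
P=W[(D<r)&(D>.013)&(abs(W[...,2]-h)<.008)&(p[...,0]>1.4*p[...,2])]
print(len(P),"tilt",np.linalg.lstsq(np.c_[P[:,:2]-P[:,:2].mean(0),np.ones(len(P))],P[:,2],rcond=None)[0].round(4))
E
```

```text
(732, array([ 0.3847, -0.3665]), 0.0767, array([ 0.3843, -0.3649,  0.0637]), np.float64(0.0687)) knob (60, array([ 0.3841, -0.3657]), 0.0191, array([ 0.3841, -0.3651,  0.0935]), np.float64(0.0981))
566 tilt [-0.0049  0.0048  0.0639]
```

All three discs are flat and at home height, so I'm handing in.

```bash
python3 -c "
from workcell import bot
print(bot.job_done())"
```

```text
the job is handed in; nothing more can be done
None
```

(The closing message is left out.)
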